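Seat a strip carrier in the work holder and hold it clamped

TASK

Slide the strip carrier along its channel, under the bridge, until its leading end is fully home against the stop. Then press the black clamp button on the bridge 10 mm down (green band swallowed by the collar, red band still showing; never press it on to the bottom) and finish holding it there, so the strip stays clamped: do not let go. Keep the carrier flat in its channel and leave the magazine, the jar and the tape roll where they are.

Things in the scene. Friction and masses are not known exactly. Their poses are not given: they have to be found in the camera images.
- work_holder: fixed dark metal work holder, plate 80 x 205 x 10 mm (x, y, z), origin at the centre of its underside. On the plate (the bed, z = 10 mm) a channel runs along y between two steel rails, 6 mm wide and 3.5 mm high, inner faces at x = -20.8 and 20.8 mm. Open at the -y end, closed at +y by an end stop 10 mm thick, 9 mm high over the bed, its face at y = 90 mm
- bridge_mid (a point): centre of the upper face of the grey bridge that spans the channel (x = 0, y = 67, z = 44 mm in the work holder). Bridge 76 mm wide in x, 24 mm along y (55 to 79 mm), underside 22 mm over the bed. The button stands on it at x = 4, y = 67 mm, in a dark collar that reaches up to z = 48 mm
- stop_face (a point): point at the foot of the stop face, on the channel's middle line at bed height (x = 0, y = 90, z = 10 mm in the work holder); its axes are the work holder's; +y is the direction in which the carrier slides home
- carrier: loose pale strip carrier with a row of gold-coloured pads and a black tab, about 50 g, flat on the bed in the channel, its y along the channel; origin at the centre of its underside. Plate x = -11 to 19, y = -45 to 45 mm, 6 mm thick; tab x = -19 to -11, y = -8 to 8 mm, 9 mm high. Starts 50 to 75 mm from home, short of the bridge; can be pushed at its -y end by fingertips in the channel
- carrier_lead (a point): middle of the carrier's leading (+y) end at its underside (x = 0, y = 45, z = 0 mm in the carrier); home is when it meets stop_face
- carrier_tail (a point): centre of the carrier plate's trailing (-y) end face (x = 4, y = -45, z = 3 mm in the carrier)
- clamp_button (a joint): travel of the clamp button, m: 0 up at rest, grows as it is pressed straight down, 0.018 at the bottom; springs back when let go. Takes about 2 N at first and 0.4 N per mm; from 6 mm on, over a carrier, the foot adds 2 N and 1 N per mm (about 12 N at 10 mm). Stem bands, from the collar up at rest: green 0 to 8 mm, bare steel 8 to 12, red 12 to 20
- cap_top (a point): centre of the flat top of the button's black cap (31 mm diameter, 10 mm thick); moves with the button; at rest 78 mm above the table
- clamp_foot: black rubber clamp foot 18 x 16 x 3 mm on a spring under the bridge, below the button; origin at the centre of its underside, at rest 12 mm over the bed, 6 mm above a carrier's plate
- magazine: bystander: white slotted strip magazine 85 x 50 x 55 mm, origin at the centre of its underside
- jar: bystander: white paste jar with a blue lid, 42 mm diameter, 34 mm high, origin at the centre of its underside
- tape: bystander: flat roll of amber tape, 73 mm diameter, 12 mm high, origin at the centre of its underside
There are look-alikes about, which are no part of the job. What is shaped like the carrier but orange or pink is not meant.

How it is judged:
By the outcome, as a careful person would: the job done as asked, in the order asked, and still so for the second after the job is handed in, while the arm keeps its last pose, push and grip.
It also fails if it takes over 38 s, if anything falls off the work surface, if the arm or the gripper's body presses on something with over 40 N, if the wrist force passes 120 N, or if a joint passes its speed limit or range.

ROBOT

A 6-joint arm with a two-finger parallel gripper is mounted at the origin on the work surface; the furniture and walls round the work are solid. World frame = base frame: x ahead of the robot, y to its left, z up, the work surface at z = 0. Lengths are in m, angles in rad, forces in N, time in s.
With the tool pointing down it reaches from about 0.35 to 0.85 m from the base axis. Payload 8.1 kg.
Tool frame: the origin (TCP) lies at the centre of the arm's flange, where the gripper is bolted on; the fingertips stand 173 mm ahead of it and the grasp point (between the pads) lies 155 mm ahead of it; z points along the fingers, y is the direction in which the jaws open and shut (so a half turn about z gives the same grasp; the last joint's range is limited). The gripper opens to 85 mm and grips with 20 to 120 N. Pads are 22 mm wide; open, the fingers measure 114 mm over their backs; the gripper's body (76 mm by 85 mm) begins 54 mm behind the grasp point. The pads swing forward as they close: fully open they stand 13 mm farther back than shut.
Start: joints at [-0.085, 0.13, 1.488, -0, 1.523, -0.085], TCP at [0.6, 0, 0.405] pointing down, gripper open.
Joint ranges: [-2.96, 2.96], [-0.89, 2.26], [0.02, 2.5], [-1.34, 4.48], [0, 2.73], [-2.66, 2.66]. Speed limits (rad/s): [2.39, 2.39, 2.79, 3.14, 3.14, 3.14].

INTERFACE

Orientations are given as a unit quaternion [x, y, z, w].
In Python, from rig import manip, optics, order gives the robot as it stands.
- The arm moves only by the shell command python3 -m jog 'ROWS' [OPENING] [FORCE]. ROWS is a JSON object of lists of equal length, an entry for each row: "slide": the shift along the tool's x, y, z in mm, a list of three; "twist": the turn, a rotation vector about the tool's x, y, z in rad, a list of three. In form: {"slide": [[x, y, z], ...], "twist": [[rx, ry, rz], ...]}. A call has 1 to 8 rows; each row is the pose to reach, as a shift and turn from the pose measured when the call began, along the tool's axes at that moment; what a row does not reach only later rows make up. A row lasts 1/10 s, in which the tool goes at most 50 mm and 8.59 degrees, less where a joint would pass 70% of its speed; a pose out of reach is approached as far as the arm can. A call with a gripper value outside its range is refused whole. OPENING is the gripper command: -1 is shut, 1 is fully open, values between are in proportion, set as the call begins (- or left out, the last holds). The fingers move at their own pace and stop on an object; FORCE is the grip in N (left out, the last holds). Time passes only in rows, so rows that repeat a pose let the fingers close. It gives the time, the measured TCP pose, the force and the opening at its end, in the units of the state.
- manip.state(): the state, without advancing time (a new reading comes with each control period).
- optics.get_image(name): name is "scene" or "side" or "wrist"; returns (picture, depth): 384x512x3 uint8, red, green, blue; 384x512 float32, m along the optical axis (not along the pixel's ray), 0 where there is no reading.
- optics.get_calibration(name): a dict with "mtx" (3x3 intrinsics, pixels), "R" (3x3) and "t" (3): a world point X has camera coordinates R X + t; the wrist camera has in their place "hand_eye" (4x4, takes a point from camera to tool coordinates, whose origin is the TCP and whose axes are the flange's). Camera axes: x right, y down, z forward; pixel columns grow to the right and rows downward; lengths in m; the calibration is good to about 2 mm. A picture is of the moment at which its call begins: read the wrist's pose just before it. get_calibration takes no time and is no camera call.
- order.job_done(): hands the job in, once; it reports no verdict.
The state is a dict: "time_s": time; "joints": joint angles; "qd": joint speeds; "joint_efforts": joint torques, N m; "tcp_pos": TCP position; "orientation": TCP orientation; "wrist_force": force on the tool from outside, world axes, zero at the start; "wrist_torque": the same for the moment, N m; "grip_width": finger opening in m.
Only numpy, scipy, OpenCV 4.12 (cv2) and the standard library are available. Lean on these libraries where they do the work, as an engineer would, in place of code of your own. Each camera call takes 0.05 s, during which the arm holds its last target. There are 200 camera calls.

## Working session

There is one attempt and no reset: what is moved stays moved. The work goes in short steps, Python scripts to look and compute and a shell command to move; the robot and the scene stay as the last step left them, time stands still between calls to the robot, and variables do not carry over. Pictures are saved under pics/ and viewed, about 8 in all and at most 12, crops included, and the job is handed in when it is done.

```bash
ls; mkdir -p pics; python3 - <<'E'
from rig import manip, optics
import cv2, numpy as np
print(manip.state())
for n in ("scene","side","wrist"):
    im,d=optics.get_image(n); c=optics.get_calibration(n); print(n,{k:np.round(v,4).tolist() for k,v in c.items()})
    cv2.imwrite(f"pics/{n}0.png",im[:,:,::-1]); np.savez(f"pics/{n}0.npz",im=im,d=d)
E
```

```text
pics
{'time_s': 0.0, 'joints': array([-8.54117699e-02,  1.31179115e-01,  1.48928428e+00, -3.80071175e-05,
        1.52300659e+00, -8.53883460e-02]), 'qd': array([-0.001774  , -0.00148966,  0.00243599,  0.0002502 , -0.0017283 ,
       -0.00054067]), 'joint_efforts': array([-1.90700346e-03, -5.69404185e+01, -5.00557995e+01, -2.19391650e-04,
        1.44415747e-02,  7.24149572e-05]), 'tcp_pos': array([5.99768234e-01, 2.78313313e-05, 4.03630663e-01]), 'orientation': array([ 7.07114097e-01,  7.07098842e-01, -6.19222100e-04, -7.05705495e-04]), 'wrist_force': array([ 0.34142803, -0.97823979,  0.23227342]), 'wrist_torque': array([ 0.05167024, -0.04403428,  0.01495001]), 'grip_width': 0.08530763330508541}
scene {'mtx': [[430.4691, 0.0, 249.6814], [0.0, 430.4691, 183.7163], [0.0, 0.0, 1.0]], 'R': [[0.7637, -0.6455, -0.0096], [-0.2968, -0.3379, -0.8932], [0.5733, 0.685, -0.4496]], 't': [-0.3713, 0.1959, 0.9569]}
side {'mtx': [[416.9199, 0.0, 253.7506], [0.0, 416.9199, 190.5832], [0.0, 0.0, 1.0]], 'R': [[0.9987, 0.046, 0.0216], [0.0438, -0.5647, -0.8241], [-0.0257, 0.824, -0.566]], 't': [-0.4562, 0.0054, 1.1806]}
wrist {'mtx': [[342.6009, 0.0, 257.5497], [0.0, 342.6009, 194.2725], [0.0, 0.0, 1.0]], 'hand_eye': [[-0.0001, -0.9469, -0.3216, 0.0821], [1.0, -0.0, -0.0002, 0.0001], [0.0002, -0.3216, 0.9469, 0.0298], [0.0, 0.0, 0.0, 1.0]]}
```

```bash
python3 -c "
import cv2,numpy as np
a=[cv2.imread(f'pics/{n}0.png') for n in ('scene','side')]
cv2.imwrite('pics/both0.png',cv2.resize(np.hstack(a),(800,300)))"
```

```text
(no output)
```

View pics/scene0.png

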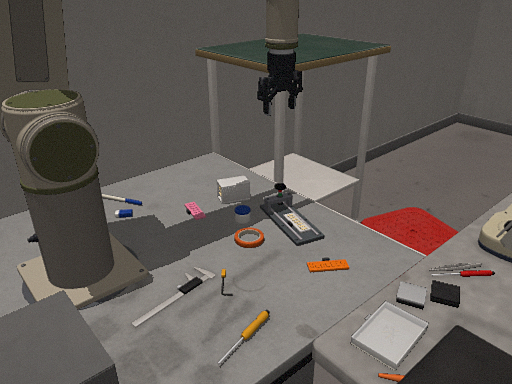

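View pics/wrist0.png

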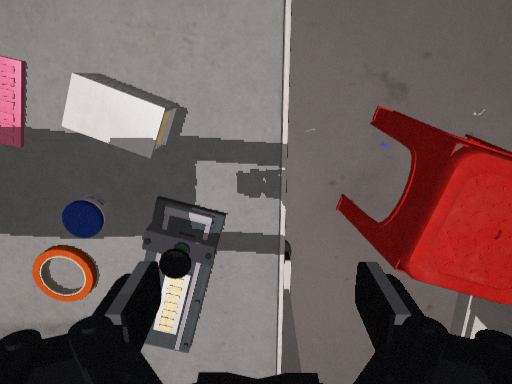

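The wrist view shows the work holder: stop end near (190,205), cap at (175,263), carrier pads near (172,305). In the scene view it sits near (290,215). The tape, jar and magazine are to its left. Next I'll measure the holder.

```bash
cat > h.py <<'E'
import numpy as np, cv2
from scipy.spatial.transform import Rotation as Ro
from rig import manip, optics
def cam(n,st=None):
    c=optics.get_calibration(n); K=c["mtx"]
    if n=="wrist":
        st=st or manip.state(); H=np.array(c["hand_eye"]); Rt=Ro.from_quat(st["orientation"]).as_matrix()
        Rc=Rt@H[:3,:3]; p=Rt@H[:3,3]+st["tcp_pos"]
    else:
        Rc=np.array(c["R"]).T; p=-Rc@np.array(c["t"])
    return np.array(K),Rc,p
def ray(C,uv,z):
    K,R,p=C; uv=np.atleast_2d(uv).astype(float)
    d=np.c_[uv,np.ones(len(uv))]@np.linalg.inv(K).T@R.T
    return p+d*((z-p[2])/d[:,2])[:,None]
def cloud(C,d):
    K,R,p=C; v,u=np.mgrid[:d.shape[0],:d.shape[1]]
    return (np.stack([u,v,np.ones_like(u)],-1)@np.linalg.inv(K).T*d[...,None])@R.T+p
def proj(C,X):
    K,R,p=C; q=(np.atleast_2d(X)-p)@R@K.T; return q[:,:2]/q[:,2:]
E
python3 - <<'E'
from h import *
z=np.load('pics/wrist0.npz'); im,d=z['im'],z['d']; C=cam('wrist')
P=cloud(C,d)
for uv in [(100,180),(175,263),(190,208),(170,305),(150,242),(205,300)]: print(uv,P[uv[1],uv[0]].round(4))
o=im[180:370,110:260]; cv2.imwrite('pics/w0c.png',cv2.resize(o[:,:,::-1],(600,760)[:2] and (472,598),interpolation=cv2.INTER_CUBIC))
E
```

```text
(100, 180) [ 0.4196 -0.028  -0.0008]
(175, 263) [ 0.5188 -0.0888  0.0793]
(190, 208) [ 0.5226 -0.0576  0.0111]
(170, 305) [ 0.4912 -0.1831  0.018 ]
(150, 242) [ 0.4855 -0.0822  0.0472]
(205, 300) [ 0.5313 -0.1898 -0.0014]
```

View pics/w0c.png

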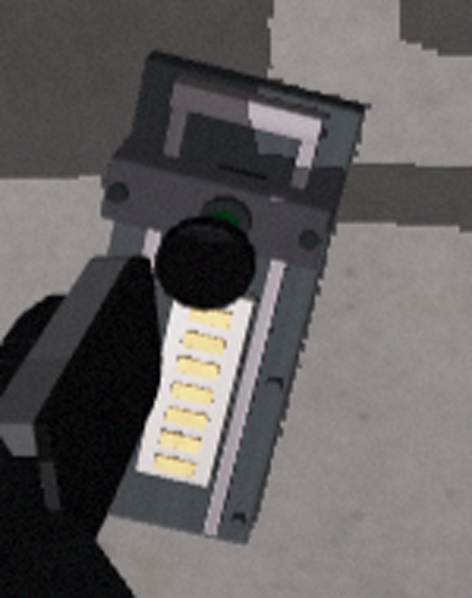

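The crop shows the plate's right edge from (365,105) to (247,543), the carrier's tail end near y≈480, the cap at (205,262), and the finger hiding the left side. I'll centre and align the camera over the holder.

```bash
python3 - <<'E'
from h import *
C=cam('wrist'); s=3.147
q=np.array([[365,105],[247,543],[152,55],[110,520]])/s+[110,180]
P=ray(C,q,.010); print(P.round(4)); e=P[0]-P[1]; print(np.degrees(np.arctan2(e[0],e[1])),np.linalg.norm(e))
e/=np.linalg.norm(e); print("centre",(P[:2].mean(0)-0.04*np.array([e[1],-e[0],0])).round(4))
E
```

```text
[[ 0.5631 -0.0645  0.01  ]
 [ 0.5073 -0.2641  0.01  ]
 [ 0.4874 -0.0453  0.01  ]
 [ 0.4505 -0.2521  0.01  ]]
15.640879579233484 0.2072270640060768
centre [ 0.4967 -0.1535  0.01  ]
```

```bash
python3 -m jog '{"slide":[[-30,-27,15],[-60,-54,35],[-90,-80,55],[-110,-98,70],[-110,-98,70],[-110,-98,70]],"twist":[[0,0,0.08],[0,0,0.16],[0,0,0.24],[0,0,0.273],[0,0,0.273],[0,0,0.273]]}'
python3 - <<'E'
from h import *
st=manip.state(); im,d=optics.get_image('wrist'); np.savez('pics/w1.npz',im=im,d=d,tcp_pos=st['tcp_pos'],orientation=st['orientation'])
cv2.imwrite('pics/w1.png',im[:,:,::-1])
E
```

```text
time_s: 0.75
tcp_pos: [0.5015, -0.1102, 0.3338]
orientation: [0.797, 0.604, -0.001, -0.001]
wrist_force: [0.4, 1.0, 0.4]
grip_width: 0.0852
```

View pics/w1.png

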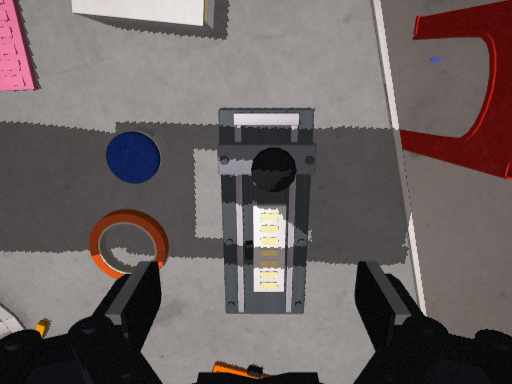

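The holder is well framed: plate about (220..314, 108..313), cap at (273,169), and the carrier (white with gold pads) between the bridge and row 292, with its tab at (249,250).

```bash
python3 - <<'E'
from h import *
z=np.load('pics/w1.npz'); im=z['im'].astype(int); C=cam('wrist',z); 
g=im.sum(2)/3
# cap
m=((g<45)).astype(np.uint8); n,l,s,c=cv2.connectedComponentsWithStats(m)
k=l[169,273]; print('cap',s[k],c[k]); cap=ray(C,c[k],.078)[0]; print(cap.round(4))
# right / left plate edges: per-row transition bright floor -> dark plate (rows lit)
for r in (205,225,260,275,290,300,308): print(r,'plate', [int(x) for x in g[r,218:236]],'|',[int(x) for x in g[r,284:314]])
for c_ in (256,270,280): print(c_,[int(x) for x in g[284:320,c_]])
print('near,left white row 285',[int(x) for x in g[285,246:292]])
print('tab row 250',[int(x) for x in g[250,236:292]])
E
```

```text
cap [ 242  147   55   61 2321] [269.67557087 176.91770788]
[ 0.514  -0.0951  0.078 ]
205 plate [154, 154, 151, 152, 82, 95, 91, 93, 94, 92, 91, 89, 90, 94, 90, 91, 93, 94] | [92, 85, 49, 41, 43, 93, 95, 92, 92, 96, 95, 37, 36, 42, 41, 43, 43, 40, 45, 42, 42, 43, 39, 41, 35, 57, 75, 77, 74, 73]
225 plate [153, 152, 152, 153, 117, 78, 89, 88, 89, 93, 89, 87, 90, 90, 91, 91, 87, 91] | [225, 206, 61, 77, 163, 191, 189, 183, 186, 106, 83, 54, 42, 38, 41, 35, 42, 44, 44, 37, 39, 39, 40, 37, 76, 74, 78, 79, 77, 73]
260 plate [155, 155, 155, 151, 151, 156, 51, 45, 44, 39, 44, 36, 37, 41, 37, 42, 41, 39] | [116, 49, 41, 86, 91, 87, 92, 90, 95, 40, 45, 43, 44, 40, 41, 38, 44, 43, 39, 46, 38, 35, 73, 99, 76, 78, 72, 76, 94, 95]
275 plate [151, 149, 151, 148, 149, 150, 100, 80, 84, 80, 88, 87, 87, 85, 86, 84, 84, 82] | [105, 84, 88, 177, 177, 175, 170, 178, 115, 86, 85, 88, 84, 78, 86, 88, 86, 82, 85, 83, 76, 60, 146, 149, 150, 148, 149, 150, 146, 149]
290 plate [143, 143, 143, 143, 145, 147, 143, 83, 85, 85, 87, 85, 86, 83, 87, 84, 83, 85] | [99, 68, 155, 171, 169, 169, 169, 169, 73, 82, 84, 87
[... 843 characters left out ...]
3, 149, 150, 147, 144]
280 [224, 223, 224, 222, 222, 220, 221, 202, 81, 86, 83, 81, 83, 83, 79, 82, 79, 79, 79, 82, 80, 81, 82, 79, 79, 77, 78, 79, 74, 93, 134, 154, 153, 154, 150, 151]
near,left white row 285 [84, 87, 85, 82, 84, 87, 86, 127, 223, 227, 228, 229, 228, 227, 224, 213, 215, 215, 218, 217, 218, 218, 216, 217, 215, 216, 217, 214, 216, 214, 213, 152, 222, 223, 223, 222, 223, 219, 75, 57, 135, 173, 169, 166, 169, 180]
tab row 250 [44, 95, 93, 92, 93, 95, 100, 47, 43, 23, 21, 21, 23, 19, 22, 21, 24, 82, 124, 121, 125, 125, 123, 122, 124, 123, 120, 123, 126, 126, 127, 127, 125, 123, 128, 131, 129, 127, 124, 124, 122, 120, 122, 124, 126, 121, 125, 125, 120, 51, 38, 69, 92, 92, 93, 92]
```

```bash
python3 - <<'E'
from h import *
z=np.load('pics/w1.npz'); C=cam('wrist',z); P=cloud(C,z['d'])
L=ray(C,[[221.7,205],[222.3,225],[223.8,275],[224.6,290],[225.4,308]],.01)
R=ray(C,[[305.3,275],[304.5,290],[303.7,308]],.01); R2=ray(C,[[309,205],[307.8,225]],.01)
S=np.vstack([R,R2])
pl=np.polyfit(L[:,1],L[:,0],1); pr=np.polyfit(S[:,1],S[:,0],1); print('slopes->deg',np.degrees(np.arctan([pl[0],pr[0]])))
a=np.arctan((pl[0]+pr[0])/2); Y=np.array([np.sin(a),np.cos(a)]); X=np.array([Y[1],-Y[0]])
print('yaw',a,'plate lat L,R',(L[:,:2]@X).round(4),(S[:,:2]@X).round(4))
xc=((L[:,:2]@X).mean()+(S[:,:2]@X).mean())/2
ri=ray(C,[[242.6,250],[286.7,250],[286,290],[285.7,308]],.0135); print('rail inner lat',((ri[:,:2]@X)-xc).round(4))
near=ray(C,[[256,313.8],[270,313.8],[280,313.8]],.01)[:,:2]@Y; yc=near.mean()+.1025
print('near',near.round(4))
tail=ray(C,[[256,291.6],[270,291.6],[280,291.6]],.016)[:,:2]@Y-yc; print('tail y in holder',tail.round(4))
tx=ray(C,[[253,285],[284,285],[245,250],[284.6,250]],.016)[:,:2]@X-xc; print('carrier edges x',tx.round(4))
O=X*xc+Y*yc; print('origin',O)
m=((P[...,2]>.072)&(P[...,2]<.09)).astype(np.uint8); m[:,:230]=0; m[:,320:]=0; m[230:]=0
v,u=np.nonzero(m); (cu,cv_),r=cv2.minEnclosingCircle(np.c_[u,v].astype(np.float32)); print('cap',cu,cv_,r,P[v,u].mean(0).round(4))
cap=ray(C,[[cu,cv_]],.078)[0]; print('cap world',cap,'in holder',(cap[:2]-O)@X,(cap[:2]-O)@Y)
far=ray(C,[[267,108]],.019)[0,:2]; print('far stop top edge y',(far-O)@Y)
T=z['tcp_pos']; q=Ro.from_quat(z['orientation']).as_matrix(); print('tool axes',q.round(3).tolist(), 'tcp in holder',(T[:2]-O)@X,(T[:2]-O)@Y,T[2])
E
```

```text
slopes->deg [15.74109578 15.68999313]
yaw 0.2742880504357258 plate lat L,R [0.4793 0.4792 0.4789 0.4791 0.4793] [0.5592 0.5591 0.5593 0.5592 0.5591]
rail inner lat [-0.0212  0.0206  0.0211  0.0214]
near [-0.1177 -0.1177 -0.1177]
tail y in holder [-0.0717 -0.0717 -0.0717]
carrier edges x [-0.0115  0.0188 -0.0188  0.0184]
origin [ 0.49562943 -0.15526488]
cap 273.06048583984375 169.55160522460938 22.618499755859375 [ 0.5177 -0.0905  0.0789]
cap world [ 0.5175919  -0.09066764  0.078     ] in holder 0.003644559740080551 0.06813127555413719
far stop top edge y 0.10407530076263874
tool axes [[0.271, 0.963, -0.002], [0.963, -0.271, 0.001], [0.0, -0.002, -1.0]] tcp in holder -0.006593604702024665 0.0449582009990553 0.3337795590876053
```

```bash
python3 -m jog '{"slide":[[-40,3,0],[-80,6,20],[-115,8,50],[-137,8.6,80],[-137,8.6,104],[-137,8.6,104],[-137,8.6,104],[-137,8.6,104]],"twist":[[0,0,0],[0,0,0],[0,0,0],[0,0,0],[0,0,0],[0,0,0],[0,0,0],[0,0,0]]}' -1 40
python3 - <<'E'
from h import *
st=manip.state(); print(st['tcp_pos'],st['orientation'],st['wrist_force'])
O=np.array([.49563,-.15526]);a=.2743;Y=np.array([np.sin(a),np.cos(a)]); X=np.array([Y[1],-Y[0]])
print((st['tcp_pos'][:2]-O)@X,(st['tcp_pos'][:2]-O)@Y)
for n in ('side','scene'):
    im,d=optics.get_image(n); C=cam(n); c=proj(C,[[*O,.03]])[0]; print(n,c)
    x,y=int(c[0]),int(c[1]); cv2.imwrite(f'pics/{n}1.png',cv2.resize(im[max(0,y-80):y+60,max(0,x-70):x+70,::-1],None,fx=4,fy=4,interpolation=cv2.INTER_CUBIC))
E
```

```text
time_s: 1.6
tcp_pos: [0.4749, -0.2438, 0.2327]
orientation: [0.796, 0.605, 0.0, 0.001]
wrist_force: [-0.0, 0.2, 0.1]
grip_width: -0.0001
[ 0.47491343 -0.24379421  0.23270806] [7.96208095e-01 6.05021380e-01 4.78695988e-04 1.25258836e-03] [-0.01555248  0.24338756  0.10000411]
0.004039456960792817 -0.09083592738622562
side [266.91041391 227.30088406]
scene [290.83270567 212.30133801]
```

View pics/side1.png

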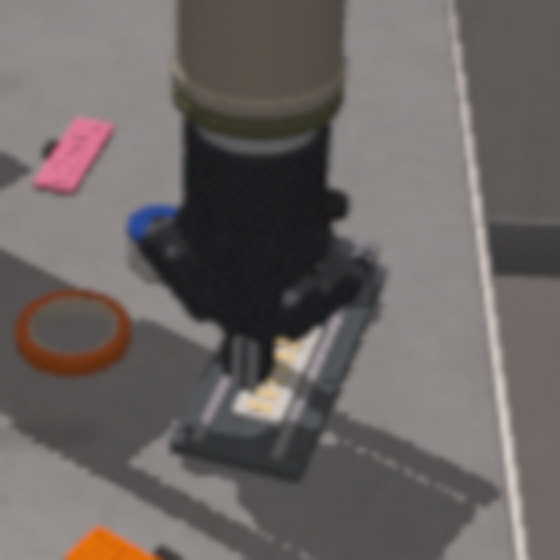

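The side crop shows closed fingers over the channel just behind the carrier's tail. The narrow tips fit between the rails. Descending.

```bash
python3 -m jog '{"slide":[[0,0,15],[0,0,30],[0,0,33],[0,0,33]],"twist":[[0,0,0],[0,0,0],[0,0,0],[0,0,0]]}'
python3 -m jog '{"slide":[[0,0,4],[0,0,8],[0,0,11],[0,0,12],[0,0,13],[0,0,13]],"twist":[[0,0,0],[0,0,0],[0,0,0],[0,0,0],[0,0,0],[0,0,0]]}'
```

```text
time_s: 2.1
tcp_pos: [0.4739, -0.2434, 0.1978]
orientation: [0.796, 0.605, -0.0, -0.0]
wrist_force: [0.1, 0.2, 0.4]
grip_width: -0.0
time_s: 2.7
tcp_pos: [0.474, -0.2434, 0.1849]
orientation: [0.796, 0.605, -0.0, -0.0]
wrist_force: [-0.3, 0.5, -0.2]
grip_width: -0.0003
```

```bash
python3 -m jog '{"slide":[[0,0,0.6],[0,0,1.2],[0,0,1.2]],"twist":[[0,0,0],[0,0,0],[0,0,0]]}'; python3 -m jog '{"slide":[[0,0,0.5],[0,0,1],[0,0,1]],"twist":[[0,0,0],[0,0,0],[0,0,0]]}'
```

```text
time_s: 3.0
tcp_pos: [0.474, -0.2434, 0.1837]
orientation: [0.796, 0.605, -0.0, -0.0]
wrist_force: [-0.8, 0.3, 0.5]
grip_width: 0.0001
time_s: 3.3
tcp_pos: [0.4741, -0.2435, 0.1835]
orientation: [0.796, 0.605, -0.0, -0.0]
wrist_force: [-4.4, 1.4, 8.5]
grip_width: -0.0003
```

```bash
python3 -m jog '{"slide":[[0,0,-1.9],[3,0.5,-1.9],[6,0.5,-1.9],[9,0.5,-1.9],[12,0.5,-1.9],[15,0.5,-1.9],[18,0.5,-1.9],[18,0.5,-1.9]],"twist":[[0,0,0],[0,0,0],[0,0,0],[0,0,0],[0,0,0],[0,0,0],[0,0,0],[0,0,0]]}'
python3 - <<'E'
from h import *
st=manip.state(); im,d=optics.get_image('wrist'); 
cv2.imwrite('pics/w2.png',im[:,:,::-1]); print(st['tcp_pos'],st['wrist_force'])
E
```

```text
time_s: 4.1
tcp_pos: [0.4795, -0.2259, 0.1853]
orientation: [0.796, 0.605, -0.0, -0.0]
wrist_force: [-0.1, -1.1, -0.1]
grip_width: 0.0001
[ 0.47945505 -0.22585243  0.18527846] [-0.05928581 -1.12158886 -0.07966725]
```

View pics/w2.png

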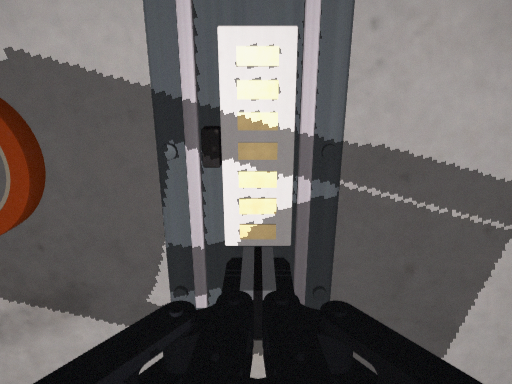

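The fingers sit flush on the tail end (row 246) and the carrier is straight in the channel. Continuing the push.

```bash
T='[0,0,0],[0,0,0],[0,0,0],[0,0,0],[0,0,0],[0,0,0],[0,0,0],[0,0,0]'
python3 -m jog '{"slide":[[3,0,0],[7,0,0],[11,0,0],[15,0,0],[19,0,0],[23,0,0],[27,0,0],[30,0,0]],"twist":[[0,0,0],[0,0,0],[0,0,0],[0,0,0],[0,0,0],[0,0,0],[0,0,0],[0,0,0]]}'
python3 -m jog '{"slide":[[3,0,0],[7,0,0],[11,0,0],[15,0,0],[19,0,0],[22,0,0],[24,0,0],[24,0,0]],"twist":[[0,0,0],[0,0,0],[0,0,0],[0,0,0],[0,0,0],[0,0,0],[0,0,0],[0,0,0]]}'
python3 - <<'E'
from h import *
st=manip.state();O=np.array([.49563,-.15526]);a=.2743;Y=np.array([np.sin(a),np.cos(a)]); X=np.array([Y[1],-Y[0]])
print((st['tcp_pos'][:2]-O)@X,(st['tcp_pos'][:2]-O)@Y)
E
```

```text
time_s: 4.95
tcp_pos: [0.4876, -0.1968, 0.1854]
orientation: [0.796, 0.605, -0.0, -0.0]
wrist_force: [0.1, -0.4, -0.3]
grip_width: 0.0002
time_s: 5.75
tcp_pos: [0.4941, -0.1734, 0.1853]
orientation: [0.796, 0.605, -0.0, -0.0]
wrist_force: [-0.3, -0.7, 1.0]
grip_width: 0.0
0.003394702466727611 -0.017853335426578437
```

Approx. 7 mm left; finish slowly, watching the force.

```bash
python3 -m jog '{"slide":[[1,0,0],[2,0,0],[3,0,0],[4,0,0],[5,0,0],[5,0,0]],"twist":[[0,0,0],[0,0,0],[0,0,0],[0,0,0],[0,0,0],[0,0,0]]}'
python3 -m jog '{"slide":[[0.7,0,0],[1.4,0,0],[2,0,0],[2,0,0]],"twist":[[0,0,0],[0,0,0],[0,0,0],[0,0,0]]}'
```

```text
time_s: 6.35
tcp_pos: [0.4954, -0.1684, 0.1853]
orientation: [0.796, 0.605, -0.0, -0.0]
wrist_force: [0.3, -0.5, -0.1]
grip_width: 0.0
time_s: 6.75
tcp_pos: [0.496, -0.1664, 0.1853]
orientation: [0.796, 0.605, -0.0, -0.0]
wrist_force: [-0.5, -0.1, -0.2]
grip_width: -0.0002
```

```bash
python3 -m jog '{"slide":[[0.7,0,0],[1.4,0,0],[1.5,0,0]],"twist":[[0,0,0],[0,0,0],[0,0,0]]}'
python3 -m jog '{"slide":[[0.5,0,0],[1,0,0],[1,0,0]],"twist":[[0,0,0],[0,0,0],[0,0,0]]}'
```

```text
time_s: 7.05
tcp_pos: [0.4963, -0.1653, 0.1853]
orientation: [0.796, 0.605, -0.0, -0.0]
wrist_force: [-1.8, -4.7, -0.1]
grip_width: -0.0003
time_s: 7.35
tcp_pos: [0.4964, -0.1649, 0.1854]
orientation: [0.796, 0.605, -0.001, 0.0]
wrist_force: [-2.4, -7.8, 0.4]
grip_width: -0.0003
```

Reaction is about 8 N along -y and motion has stopped, so the carrier is at the stop. Backing off, lifting and looking.

```bash
python3 -m jog '{"slide":[[-5,0,0],[-10,0,0],[-10,0,-30],[-10,0,-70],[-5,0,-115],[20,0,-115],[40,0,-115],[40,0,-115]],"twist":[[0,0,0],[0,0,0],[0,0,0],[0,0,0],[0,0,0],[0,0,0],[0,0,0],[0,0,0]]}'
python3 - <<'E'
from h import *
st=manip.state(); im,d=optics.get_image('wrist'); np.savez('pics/w3.npz',im=im,d=d,tcp_pos=st['tcp_pos'],orientation=st['orientation'])
C=cam('wrist',st);O=np.array([.49563,-.15526]);a=.2743;Y=np.array([np.sin(a),np.cos(a)]); X=np.array([Y[1],-Y[0]])
print((st['tcp_pos'][:2]-O)@X,(st['tcp_pos'][:2]-O)@Y)
w=lambda x,y,z:[*(O+X*x+Y*y),z]
c=proj(C,[w(0,60,.03) if 0 else w(0,.04,.02)])[0].astype(int); print(c)
s=im[max(0,c[1]-130):c[1]+100,max(0,c[0]-110):c[0]+110]; print(max(0,c[1]-130),max(0,c[0]-110))
cv2.imwrite('pics/w3.png',cv2.resize(s[:,:,::-1],None,fx=2.6,fy=2.6,interpolation=cv2.INTER_CUBIC))
P=cloud(C,d); m=((P[...,2]>.072)&(P[...,2]<.09)&(np.hypot(P[...,0]-.5176,P[...,1]+.0907)<.022)).astype(np.uint8)
v,u=np.nonzero(m); (cu,cv_),r=cv2.minEnclosingCircle(np.c_[u,v].astype(np.float32)); cap=ray(C,[[cu,cv_]],.078)[0]
print('cap',cu,cv_,r,cap,(cap[:2]-O)@X,(cap[:2]-O)@Y,P[v,u].mean(0))
E
```

```text
time_s: 8.15
tcp_pos: [0.5076, -0.1245, 0.3008]
orientation: [0.795, 0.606, -0.0, 0.0]
wrist_force: [0.0, -0.8, -0.8]
grip_width: 0.0004
0.0032390617067304273 0.03282098648208196
[252 181]
51 142
cap 258.4580993652344 163.54396057128906 26.63417625427246 [ 0.51776707 -0.09083081  0.078     ] 0.003857332786606542 0.06801684489410106 [ 0.51779461 -0.09061683  0.07892999]
```

View pics/w3.png

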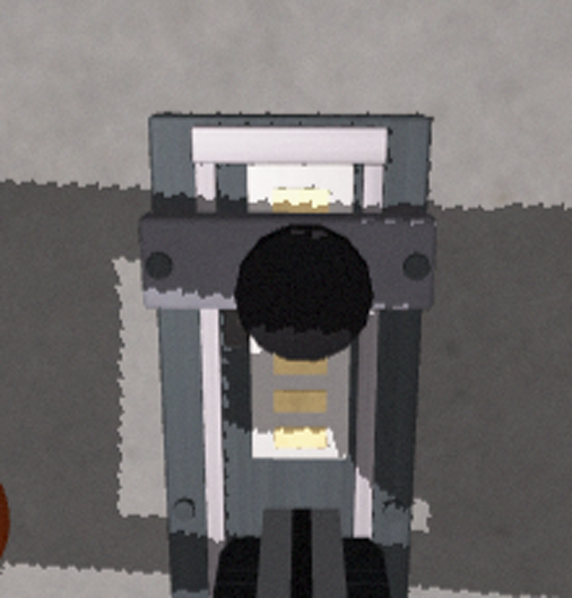

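The carrier's leading end is flush against the stop (no gap at crop row 163), square in the channel and unobstructed. Now positioning over the button.

```bash
python3 -m jog '{"slide":[[18,0.3,5],[36,0.5,15],[36,0.5,35],[36,0.5,45],[36,0.5,45],[36,0.5,45]],"twist":[[0,0,0],[0,0,0],[0,0,0],[0,0,0],[0,0,0],[0,0,0]]}'
python3 -m jog '{"slide":[[0,0,1],[0,0,2],[0,0,3],[0,0,4],[0,0,5],[0,0,5],[0,0,5]],"twist":[[0,0,0],[0,0,0],[0,0,0],[0,0,0],[0,0,0],[0,0,0],[0,0,0]]}'
```

```text
time_s: 8.8
tcp_pos: [0.5172, -0.0916, 0.2553]
orientation: [0.796, 0.606, -0.001, 0.0]
wrist_force: [-0.5, 0.4, -0.4]
grip_width: -0.0
time_s: 9.5
tcp_pos: [0.5173, -0.0917, 0.2506]
orientation: [0.796, 0.606, -0.001, 0.0]
wrist_force: [0.5, -0.5, 2.3]
grip_width: 0.0001
```

```bash
python3 -m jog '{"slide":[[0,0,1],[0,0,2],[0,0,3],[0,0,4],[0,0,5],[0,0,6],[0,0,7],[0,0,7]],"twist":[[0,0,0],[0,0,0],[0,0,0],[0,0,0],[0,0,0],[0,0,0],[0,0,0],[0,0,0]]}'
python3 -c "
from rig import manip; s=manip.state(); print(s['tcp_pos'],s['wrist_force'])"
```

```text
time_s: 10.3
tcp_pos: [0.5174, -0.0917, 0.244]
orientation: [0.796, 0.606, -0.001, 0.0]
wrist_force: [-3.6, 0.5, 8.0]
grip_width: -0.0001
[ 0.51738526 -0.09166255  0.24397663] [-3.56208757  0.45971538  7.98487142]
```

```bash
python3 -m jog '{"slide":[[0,0,0.8],[0,0,1.6],[0,0,2.4],[0,0,2.8],[0,0,2.8],[0,0,2.8]],"twist":[[0,0,0],[0,0,0],[0,0,0],[0,0,0],[0,0,0],[0,0,0]]}'
python3 - <<'E'
from h import *
st=manip.state(); print(st['tcp_pos'],st['wrist_force'])
t=[]
for n in ('wrist','side','scene'):
    im,d=optics.get_image(n); c=proj(cam(n,st if n=='wrist' else None),[[.5177,-.0907,.055]])[0].astype(int); print(n,c)
    b=(60 if n=='wrist' else 28); y,x=max(0,c[1]-b),max(0,c[0]-b); t.append(cv2.resize(im[y:y+2*b,x:x+2*b,::-1],(266,266),interpolation=cv2.INTER_CUBIC))
    cv2.imwrite(f'pics/{n}5.png',im[:,:,::-1])
cv2.imwrite('pics/p5.png',cv2.resize(np.hstack(t),(798,266)))
E
```

```text
time_s: 10.9
tcp_pos: [0.5174, -0.0917, 0.2419]
orientation: [0.796, 0.606, -0.001, 0.0]
wrist_force: [-4.8, 0.7, 10.9]
grip_width: 0.0001
[ 0.51741432 -0.09167021  0.2419285 ] [-4.77845636  0.65546224 10.93489029]
wrist [257 245]
side [276 203]
scene [279 192]
```

View pics/p5.png

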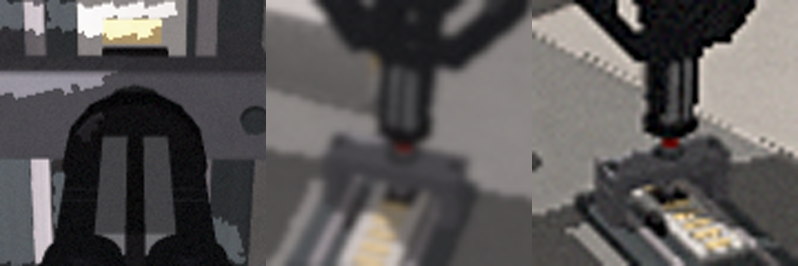

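The scene and side crops show the red band between collar and cap, with no green. By position the depth is about 9.7 mm, by force about 9.2 mm, so I'll trim slightly deeper.

```bash
python3 -m jog '{"slide":[[0,0,1.1],[0,0,1.1],[0,0,1.1],[0,0,1.1],[0,0,1.1]],"twist":[[0,0,0],[0,0,0],[0,0,0],[0,0,0],[0,0,0]]}'
python3 - <<'E'
from h import *
st=manip.state(); print(st['tcp_pos'],st['wrist_force'])
im,d=optics.get_image('wrist'); C=cam('wrist',st)
s=im[60:384,120:400]; cv2.imwrite('pics/w6a.png',s[:,:,::-1])
im2,_=optics.get_image('scene'); t=im2[150:250,220:340]
cv2.imwrite('pics/w6.png',np.hstack([cv2.resize(s[:,:,::-1],(346,400)),cv2.resize(t[:,:,::-1],(450,400),interpolation=cv2.INTER_CUBIC)]))
E
```

```text
time_s: 11.55
tcp_pos: [0.5175, -0.0917, 0.2416]
orientation: [0.796, 0.606, -0.001, 0.0]
wrist_force: [-4.7, 1.3, 12.1]
grip_width: 0.0002
[ 0.51745709 -0.09167648  0.24164108] [-4.66178547  1.30021572 12.14906636]
```

View pics/w6.png

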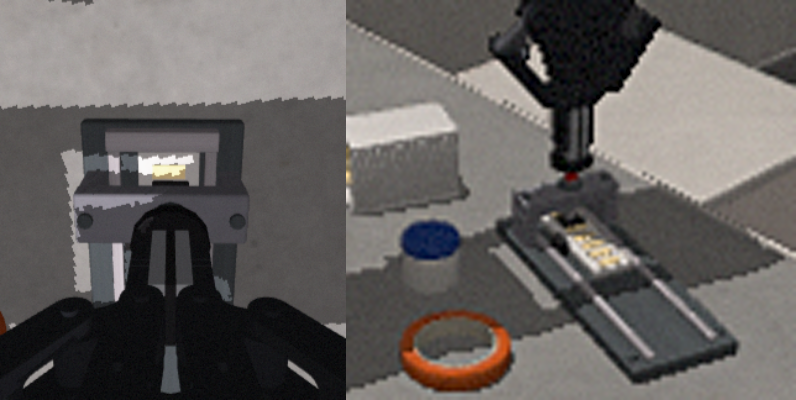

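The carrier is still against the stop, the red band shows and no green does. The force is 12.1 N at a position depth of about 10.0 mm, and the bystanders are in place. Handing in.

```bash
python3 -c "
from rig import order; print(order.job_done())"
```

```text
the job is handed in; nothing more can be done
None
```

The carrier is home against the stop and the button is held about 10 mm down. I handed the job in at about 11.7 s with the arm still pressing.

- **Carrier:** I pushed it about 72 mm with the closed fingertips until it met the stop with about 8 N of reaction. The wrist picture showed no gap at the stop and the carrier lying straight in its channel, and it looked the same after the press.
- **Button:** The last reading gave a depth of about 10.0 mm from position and 12.1 N, close to the expected 12 N. The red band still shows and no green is visible.
- **Other objects:** The magazine, jar and tape look undisturbed in the last picture, and nothing I did came near them.

Small disagreements:
- The carrier stopped about 2 mm farther along the channel than the camera measurement predicted, which is within the calibration error.
- Before the last trim, the force suggested 9.2 mm of press where position said 9.7 mm.
- A sideways force of about 5 N stays on the tool while it holds the button; I did not find its cause.

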